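# Close the split marble pot rest and seat the leaning steel pot in it

### The job

Close up the marble pot rest by sliding its loose half along the steel tray until its flat face butts flush against the fixed half, with no gap left. Then take the little steel pot that leans in the draining stand and lower it, lid up and in hand until it touches, into the round dish in the middle of the closed rest, so that it sits fully home, centred and upright; let go of it there. Be gentle: do not ram the marble or drop or press hard on the pot, and leave the tiffin, the jar, the bowl and the fork where they are.

Things in the scene. Friction and masses are not known exactly. Their poses are not given: they have to be found in the camera images.
- tray: Fixed steel tray, 114 x 225 mm (y -170 to +55 mm), floor 6 mm thick, with two low rails along its y axis (tops 14 mm above the counter, inner faces 104 mm apart), open at both ends. Origin: on the counter under the centre of the finished dish; z up. +y is the direction in which the loose half must slide. The fixed half of the rest is stuck to it from y = 0 to +50 mm.
- seat (a point): Centre of the dish's mouth in the closed rest, in the plane of the marble's top, 36 mm above the counter; it lies on the flat face of the fixed half (white marble, 100 mm in x, 50 in y, 30 high). Axes as the tray's. The dish is a cone 48 mm wide at the top, narrowing downward with the pot base's slope (13 mm of radius in 18 mm of height) to a 24 mm hole.
- half_mid (a point): Centre of the loose half of the rest, mirror image of the fixed half: marble, 100 (x) x 50 (y) x 30 mm high, 0.2 to 0.42 kg, on the tray floor between the rails with 2 mm of play each side. Axes as the tray's within 0.05 rad: its flat face is 25 mm to +y of the point, its flat back 25 mm to -y. It slides at 1 to 5 N. Flush, it lies at y = -25 mm in the tray's frame.
- stand: Fixed steel wire draining stand, 110 mm long (x), 68 wide (y); highest are two posts at its -x end, 60 mm from the origin, 77 mm high. Origin on the counter, 40 mm below the middle of the pot's underside. Two bars 27 mm apart under the pot's side and a 34 mm plate under its base hold it leaning 0.61 rad from upright, lid towards the stand's -x. The pot's +y and -y flanks are free.
- pot_mid (a point): Centre, half-way up, of the closed steel pot: 74 mm high, straight round body 58 mm across from 18 to 64 mm above its underside, a low flat-topped lid above that, and below it a convex base tapering as a cone to a flat 32 mm wide. About 0.16 kg (0.11 to 0.22). z runs along the pot's axis from base to lid. At first it leans in the draining stand.
- pot_base (a point): Middle of the pot's flat underside, 37 mm below the pot's centre along its axis; axes as the pot's. Seated in the closed rest, it lies about 25 mm above the counter (11 mm below the marble's top) right under the dish's centre.
- tiffin: Bystander: four-tier stainless tiffin with a side clamp and top handle, 116 mm across, 240 mm high with the handle. Origin: centre of its underside.
- jar: Bystander: small glass jar with a hinged glass lid, 72 mm across, 84 mm high. Origin: centre of its underside.
- bowl: Bystander: white ceramic bowl, 136 mm across, 58 mm high. Origin: centre of its underside.
- fork: Bystander: turquoise plastic fork lying flat, 176 mm long, 24 mm wide, 5 mm thick. Origin: on its underside, about its middle; tines to +x.
There are look-alikes about, which are no part of the job. Leave any black look-alike of the part that bears half_mid alone.

How it is judged:
By the outcome, as a careful person would: the job done as asked, in the order asked, and still so for the second after the job is handed in, with the robot touching nothing.
It also fails if it takes over 54 s, if anything falls off the work surface, if the arm or the gripper's body presses on something with over 40 N, if the wrist force passes 120 N, or if a joint passes its speed limit or range.

### The arm

A 6-joint arm with a two-finger parallel gripper is mounted at the origin on the work surface. World frame = base frame: x ahead of the robot, y to its left, z up, the work surface at z = 0. Lengths are in mm, angles in rad, forces in N, time in s.
With the tool pointing down it reaches from about 325 to 925 mm from the base axis. Payload 3.1 kg.
Tool frame: the origin (TCP) lies between the finger pads; the fingertips stand 11 mm ahead of it and the grasp point (between the pads) lies 8 mm behind it; z points along the fingers, y is the line along which they close (so a half turn about z gives the same grasp; the last joint's range is limited). The gripper opens to 85 mm and grips with 20 to 120 N. Pads are 22 mm wide; open, the fingers measure 114 mm over their backs; the gripper's body (76 mm by 85 mm) begins 54 mm behind the grasp point. The pads swing forward as they close: fully open they stand 13 mm farther back than shut.
Start: joints at [1.217, 0.217, 1.613, -0, 1.311, -0.112], TCP at [149.637, 606.835, 242.3] pointing down, gripper open.
Joint ranges: [-2.75, 2.75], [-0.78, 2.1], [0.31, 2.55], [-1.13, 4.27], [0.13, 2.63], [-2.58, 2.58]. Speed limits (rad/s): [2.79, 2.79, 3.14, 3.14, 3.14, 3.14].

### API

Orientations are given as a 3x3 rotation matrix whose columns are the frame's x, y, z axes.
In Python, from rig import ctrl gives the robot as it stands. Calls block until the motion is done:
- ctrl.move_to(position, orientation): joint-space move of the TCP to a pose.
- ctrl.line_to(position, rotation=None, v=150, contact_N=None): straight line of the TCP; rotation=None keeps the orientation; v is the mean speed in mm/s. With contact_N (N) it stops when the force on the tool has changed by that much, and returns True; else False.
- ctrl.movej(angles): joint-space move.
- ctrl.let_go() and ctrl.close(f_grip=None): open the fingers fully, or close them until they stop; f_grip is the grip in N (None keeps the last).
- ctrl.pause(seconds).
- ctrl.ik(position, orientation): joint angles nearest the present ones, or None.
- ctrl.get_image(name): name is "scene" or "top"; returns a dict with "image" (384x512x3 uint8, blue, green, red), "K" (3x3 intrinsics, pixels), "R" (3x3) and "t" (3): a world point X has camera coordinates R X + t. Camera axes: x right, y down, z forward; pixel columns grow to the right and rows downward; lengths in mm; the calibration is good to about 2 mm. A picture is of the moment at which its call begins. There is no depth.
A pose or a line that the arm cannot do raises ctrl.Unreachable and nothing moves.
- ctrl.sign_off(): hands the job in; it is judged then, once.
Trained networks look in a picture, given as the dict that the camera call returned (one of the last four; its "shot" number tells which), for a name from the list of things; names that differ only in an ending like _2 or _b are one class to them, and where a whole thing is asked for, a point or a joint stands for the part that bears it (a point fixed in the world has none). Each returns a list of dicts, best first, with "conf" (0 to 1); they miss things now and then, are a little off and sometimes report something else, mostly with a low value. They report only what shows in the picture. A call takes as long as a camera call. They do not tell look-alikes from the thing itself.
- ctrl.outline_of(picture, label): "region" (384x512 bool, what is visible of it) and "bbox" ([left, top, width, height] in pixels, round what is visible of it).
- ctrl.mark_of(picture, label): "point" ([column, row] in pixels: a listed point, or the origin of a listed thing).
Readings, each from a call of its own:
- ctrl.current_time_s(): time.
- ctrl.current_q(): joint angles.
- ctrl.current_joint_vel(): joint speeds.
- ctrl.current_effort(): joint torques, N m.
- ctrl.current_tcp_pos(): TCP position.
- ctrl.current_tcp_rot(): TCP orientation.
- ctrl.current_contact_force(): force on the tool from outside, world axes, zero at the start.
- ctrl.current_torque(): the same for the moment, N m.
- ctrl.current_gripper_width(): finger opening in mm.
- ctrl.current_gripper_force(): force on a finger pad.
Only numpy, scipy, OpenCV 4.12 (cv2) and the standard library are available. Lean on these libraries where they do the work, as an engineer would, in place of code of your own. Each camera call takes 0.05 s, during which the arm holds its last target. There are 200 camera calls.

## Working session

There is one attempt and no reset: what is moved stays moved. The work goes in short steps, each a Python script; the robot and the scene stay as the last script left them, time stands still between calls to the robot, and variables do not carry over. Pictures are saved under pics/ and viewed, at most 10 in all, crops included, and the job is handed in when it is done.

```bash
mkdir -p pics; ls; python3 - <<'E'
from rig import ctrl
import cv2,numpy as np
ims=[]
for n in("scene","top"):
    p=ctrl.get_image(n); ims.append(p["image"])
    print(n,p["K"].tolist(),p["R"].round(4).tolist(),p["t"].round(1).tolist())
    C=-p["R"].T@p["t"];print(C)
    for l in("tray","seat","half_mid","stand","pot_mid","pot_base","tiffin","jar","bowl","fork"):
        print(l,[(np.round(d["point"],1).tolist(),round(d["conf"],2)) for d in ctrl.mark_of(p,l)][:4])
    for l in("half_mid","pot_mid","tray","stand"):
        print(l,[(d["bbox"],round(d["conf"],2)) for d in ctrl.outline_of(p,l)][:4])
    cv2.imwrite(f"pics/{n}0.png",cv2.resize(p["image"],(800,600),interpolation=cv2.INTER_CUBIC))
print(ctrl.current_time_s())
E
```

```text
pics
scene [[488.2222381974135, 0.0, 253.51470139668763], [0.0, 488.2222381974135, 188.06735100068158], [0.0, 0.0, 1.0]] [[-0.3181, 0.9479, 0.0167], [0.6684, 0.2367, -0.7052], [-0.6724, -0.2132, -0.7088]] [267.0, -299.4, 1669.5]
[1407.6313205   173.62646041  967.85555251]
tray [([259.1, 198.1], 0.61)]
seat [([269.0, 187.7], 0.65)]
half_mid [([240.0, 182.7], 0.89), ([289.2, 153.9], 0.68), ([360.3, 201.3], 0.24)]
stand [([361.1, 213.5], 0.58)]
pot_mid [([369.9, 189.8], 0.71)]
pot_base [([362.4, 203.3], 0.94)]
tiffin [([131.9, 200.2], 0.94)]
jar [([365.9, 275.5], 0.62)]
bowl [([362.7, 204.6], 0.7), ([293.3, 297.1], 0.61)]
fork [([206.0, 248.2], 0.64)]
half_mid [([225.6, 167.7, 30.4, 35.8], 0.87), ([274.7, 141.6, 28.9, 31.2], 0.86)]
pot_mid [([358.6, 176.2, 22.2, 34.3], 0.89)]
tray [([199.6, 167.6, 91.2, 47.2], 0.97)]
stand [([347.1, 203.3, 25.8, 27.4], 0.74), ([195.9, 226.9, 19.7, 58.1], 0.67), ([348.1, 244.8, 40.1, 46.6], 0.37)]
top [[368.2076612802998, 0.0, 254.19844270116334], [0.0, 368.2076612802998, 192.1786450834551], [0.0, 0.0, 1.0]] [[-0.0206, -0.9991, -0.0378], [-0.9842, 0.0269, -0.1748], [0.1756, 0.0336, -0.9839]] [-44.0, 577.3, 938.3]
[ 402.51950243  -91.07094706 1022.3809835 ]
tray [([262.8, 220.1], 0.94)]
seat [([262.9, 220.7], 0.55)]
half_mid [([289.1, 217.2], 0.97), ([254.3, 278.4], 0.66)]
stand [([169.2, 228.6], 0.55), ([265.4, 217.1], 0.41)]
pot_mid [([161.8, 234.0], 0.92), ([289.6, 220.7], 0.65)]
pot_base [([161.5, 226.4], 0.93), ([287.4, 218.0], 0.54), ([207.8, 124.2], 0.31)]
tiffin [([383.2, 170.5], 0.74), ([264.0, 218.6], 0.43)]
jar [([153.0, 162.0], 0.56)]
bowl [([210.5, 122.3], 0.8)]
fork [([286.3, 136.8], 0.88)]
half_mid [([280.2, 201.1, 21.0, 36.2], 0.71), ([240.5, 258.2, 35.7, 45.9], 0.56), ([282.3, 110.9, 15.7, 56.7], 0.54)]
pot_mid [([148.1, 220.6, 26.8, 27.0], 0.97)]
tray [([245.1, 200.1, 85.7, 45.0], 0.88)]
stand [([162.5, 212.2, 18.7, 37.6], 0.8), ([242.8, 198.5, 85.9, 46.4], 0.39)]
1.5
```

View pics/scene0.png

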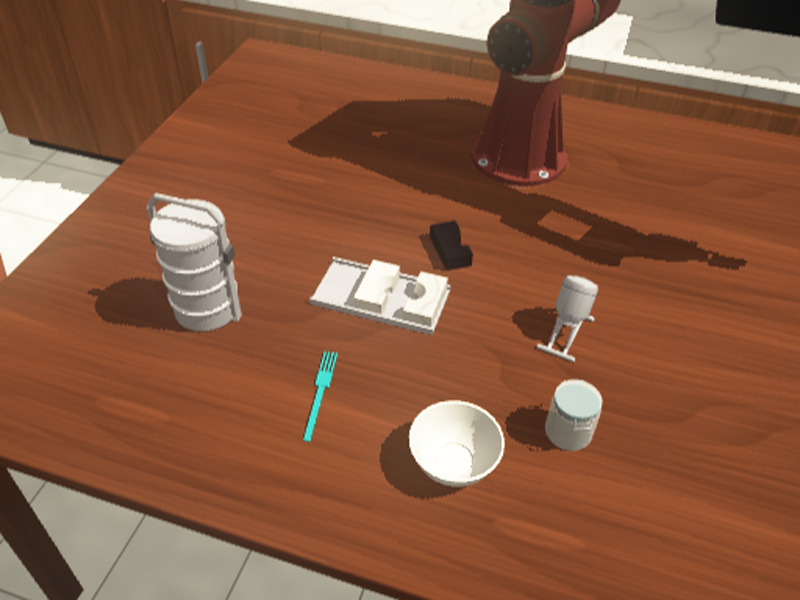

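View pics/top0.png

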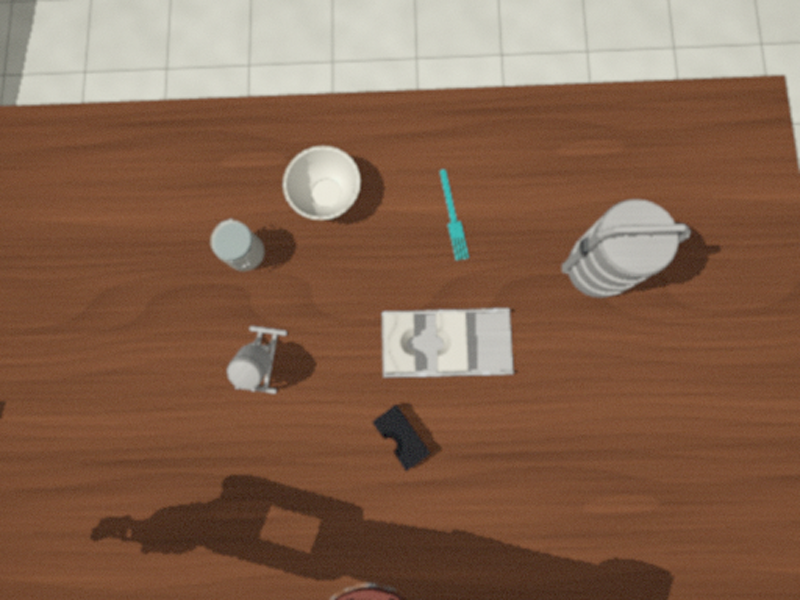

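The loose half has two candidates. One is white, on the tray at scene (240,183) and top (289,218). The other is black, on the bare counter at scene (289,154) and top (254,278). The white one fits, because it lies between the rails facing the fixed half. Next I'll fit the poses and confirm this in a crop.

```bash
cat > fit.py <<'E'
import numpy as np,cv2
from scipy.optimize import minimize
def proj(p,X):
    c=X@p["R"].T+p["t"]; u=c@p["K"].T; return u[:,:2]/u[:,2:]
def rz(a): c,s=np.cos(a),np.sin(a); return np.array([[c,-s,0],[s,c,0],[0,0,1.]])
def box(x0,x1,y0,y1,z0,z1): return np.array([[x,y,z] for x in(x0,x1) for y in(y0,y1) for z in(z0,z1)],float)
TRAY=box(-57,57,-170,55,0,14); FIX=box(-50,50,0,50,6,36); HALF=box(-50,50,-25,25,6,36)
a=np.linspace(0,2*np.pi,40)
POT=np.vstack([np.c_[r*np.cos(a),r*np.sin(a),0*a+z] for r,z in((16,0),(29,18),(29,64),(26,70),(20,74))])
c,s=np.cos(.61),np.sin(.61); TILT=np.array([[c,0,-s],[0,1,0],[s,0,c]])   # z -> (-s,0,c)
POTS=POT@TILT.T+[0,0,40]
def place(M,q): return M@rz(q[2]).T+[q[0],q[1],0]
def hullmask(pts,S=4):
    m=np.zeros((384*S,512*S),np.uint8)
    h=cv2.convexHull(((pts+.5)*S-.5).astype(np.float32))
    cv2.fillConvexPoly(m,np.round(h*16).astype(np.int32),1,shift=4); return m
def target(reg,S=4,hull=True):
    if hull:
        n,l,st,_=cv2.connectedComponentsWithStats(reg.astype(np.uint8)); k=1+st[1:,4].argmax()
        y,x=np.nonzero(l==k)
        P=np.vstack([np.c_[x+dx,y+dy] for dx in(-.4,.4) for dy in(-.4,.4)]).astype(float)
        return hullmask(P,S)
    return cv2.resize(reg.astype(np.uint8),None,fx=S,fy=S,interpolation=cv2.INTER_NEAREST)
def fit(model,items,q0):
    """items: (picture, target mask); model(q)-> points"""
    f=lambda q: sum(1-(m&t).sum()/(m|t).sum() for p,t in items for m in[hullmask(proj(p,model(q)))])
    sim=np.array([q0]+[np.array(q0)+d for d in np.diag([8,8,.1][:len(q0)])])
    r=minimize(f,q0,method="Nelder-Mead",options=dict(initial_simplex=sim,xatol=.02,fatol=1e-5,maxiter=200)); return r.x,r.fun
def tri(p1,u1,p2,u2):
    P=[p["K"]@np.c_[p["R"],p["t"]] for p in(p1,p2)]
    X=cv2.triangulatePoints(P[0],P[1],np.array(u1,float),np.array(u2,float))[:,0]; return X[:3]/X[3]
E
cat > m1.py <<'E'
from rig import ctrl
from fit import *
S=ctrl.get_image("scene");T=ctrl.get_image("top")
g=lambda p,l:ctrl.mark_of(p,l)
def near(p,l,u,f): 
    L=f(p,l); key=lambda d:np.hypot(*(np.array(d["point"] if "point" in d else [d["bbox"][0]+d["bbox"][2]/2,d["bbox"][1]+d["bbox"][3]/2])-u))
    return min(L,key=key)
for l,us,ut in(("tray",(259,198),(263,220)),("seat",(269,188),(263,220)),("half_mid",(240,183),(289,217)),("pot_mid",(370,190),(162,234)),("pot_base",(362,203),(161,226)),("stand",(361,213),(169,228))):
    print(l,tri(S,near(S,l,us,ctrl.mark_of)["point"],T,near(T,l,ut,ctrl.mark_of)["point"]).round(1))
reg={}
for l,us,ut in(("tray",(245,190),(288,222)),("half_mid",(240,185),(290,219)),("pot_mid",(370,193),(161,234))):
    for n,p,u in(("S",S,us),("T",T,ut)): reg[l,n]=near(p,l,u,ctrl.outline_of)["region"]
np.savez("reg.npz",**{a+"_"+b:v for(a,b),v in reg.items()}); import pickle; pickle.dump((S,T),open("st.pkl","wb"))
vis=[]
for n,p,(x,y) in(("S",S,(190,135)),("T",T,(235,190))):
    im=cv2.resize(p["image"][y:y+115,x:x+120],None,fx=3.3,fy=5,interpolation=cv2.INTER_CUBIC) if 0 else cv2.resize(p["image"][y:y+120,x:x+130],None,fx=3,fy=3,interpolation=cv2.INTER_CUBIC)
    for l,col in(("tray",(0,0,255)),("half_mid",(255,0,0))):
        m=cv2.resize(reg[l,n][y:y+120,x:x+130].astype(np.uint8),None,fx=3,fy=3,interpolation=0)
        cv2.drawContours(im,cv2.findContours(m,0,1)[0],-1,col,1)
    vis.append(im)
cv2.imwrite("pics/crop1.png",np.hstack(vis))
E
python3 m1.py
```

```text
tray [505.9 -83.5   5.5]Traceback (most recent call last):
  File "m1.py", line 9, in <module>
    print(l,tri(S,near(S,l,us,ctrl.mark_of)["point"],T,near(T,l,ut,ctrl.mark_of)["point"]).round(1))
                  ~~~~^^^^^^^^^^^^^^^^^^^^^
  File "m1.py", line 7, in near
    return min(L,key=key)
ValueError: min() iterable argument is empty
```

```bash
python3 - <<'E'
s=open("m1.py").read()
s=s.replace("    return min(L,key=key)","    L=[d for d in L if key(d)<25]\n    return min(L,key=key) if L else None")
i=s.index("    print(l,tri"); j=s.index("reg={}")
s=s[:i]+'    A,B=near(S,l,us,ctrl.mark_of),near(T,l,ut,ctrl.mark_of)\n    print(l,tri(S,A["point"],T,B["point"]).round(1) if A and B else None)\n'+s[j:]
s=s.replace("reg[l,n]=near(p,l,u,ctrl.outline_of)[\"region\"]","d=near(p,l,u,ctrl.outline_of); reg[l,n]=d['region'] if d else np.zeros((384,512),bool); print(l,n,reg[l,n].sum())")
open("m1.py","w").write(s)
E
python3 m1.py
```

```text
tray [506.9 -83.3  -7.5]
seat [505.5 -79.3  42. ]
half_mid [ 510.  -155.1   18.6]
pot_mid [470.2 190.4  73.7]
pot_base None
stand [486.2 185.1  -2.7]
tray S 2101
tray T 2685
half_mid S 0
half_mid T 712
pot_mid S 618
pot_mid T 564
```

View pics/crop1.png

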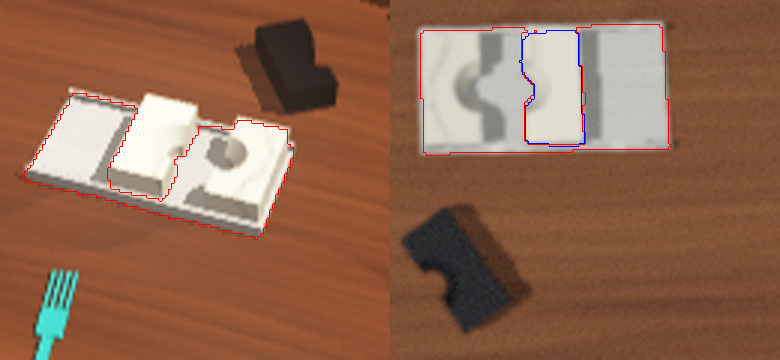

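The crop confirms it: the white loose half sits between the tray rails at crop (155,145) and (553,85), with the fixed half at its +y side. The black block lies off the tray, so I'll leave it alone. Next is the pose fit.

```bash
cat > m2.py <<'E'
from fit import *
import pickle
S,T=pickle.load(open("st.pkl","rb")); r=np.load("reg.npz")
TF=np.vstack([TRAY,FIX])
tS,tT=target(r["tray_S"]),target(r["tray_T"])
for it in([(S,tS),(T,tT)],[(S,tS)],[(T,tT)]): 
    q,f=fit(lambda q:place(TF,q),it,[506,-82,0.]); print("tray",q.round(3),round(f,4))
    if len(it)==2: qt=q
q,f=fit(lambda q:place(HALF,q),[(T,target(r["half_mid_T"]))],[506,-155,0.]); print("half",q.round(3),round(f,4))
print("half in tray",((q[:2]-qt[:2])@rz(qt[2])[:2,:2]).round(1))
pS,pT=target(r["pot_mid_S"]),target(r["pot_mid_T"])
for it in([(S,pS),(T,pT)],[(S,pS)],[(T,pT)]):
    for y0 in(0.,.3,-.3):
        q,f=fit(lambda q:place(POTS,q),it,[486,188,y0]); print("pot",q.round(3),round(f,4))
E
python3 m2.py
```

```text
tray [ 5.06203e+02 -8.35760e+01  5.00000e-03] 0.0605
tray [ 5.08028e+02 -8.29580e+01  8.00000e-03] 0.0193
tray [ 5.04801e+02 -8.42150e+01  2.00000e-03] 0.0163
half [ 5.04244e+02 -1.49408e+02  1.60000e-02] 0.0733
half in tray [ -2.3 -65.8]
pot [ 4.92835e+02  1.84799e+02 -1.61000e-01] 0.1102
pot [ 4.92287e+02  1.83010e+02 -2.31000e-01] 0.1081
pot [ 4.92129e+02  1.83269e+02 -2.20000e-01] 0.1085
pot [ 4.93375e+02  1.83754e+02 -1.73000e-01] 0.0428
pot [ 4.93315e+02  1.83919e+02 -1.73000e-01] 0.0421
pot [ 4.93289e+02  1.82907e+02 -2.15000e-01] 0.0427
pot [ 4.91882e+02  1.83118e+02 -2.31000e-01] 0.0549
pot [ 4.91814e+02  1.83204e+02 -2.33000e-01] 0.0546
pot [ 4.92138e+02  1.83706e+02 -2.14000e-01] 0.0555
```

```bash
cat > h.py <<'E'
from rig import ctrl
from fit import *
QT=np.array([506.2,-83.6,.005]); QP=np.array([492.3,183.2,-.21])
def W(q,v): return rz(q[2])@np.array(v,float)+[q[0],q[1],0]
def rot(y,z):
    """tool rotation with closing axis +-y, approach z; the one with the last joint nearer 0 is chosen in best()"""
    y=np.array(y,float);z=np.array(z,float); return np.c_[np.cross(y,z),y,z]
def best(pos,y,z):
    c=[(R,ctrl.ik(pos,R)) for R in(rot(y,z),rot(-np.array(y,float),z))]
    c=[(abs(q[5]),i,R) for i,(R,q) in enumerate(c) if q is not None]; print("ik q6",[round(k[0],2) for k in c]); return min(c)[2]
E
python3 - <<'E'
from h import *
xt=rz(QT[2])[:,0]
P=lambda y,z:W(QT,[0,y,z])
R=best(P(-125,150),xt,[0,0,-1])
ctrl.close(20)
ctrl.move_to(P(-125,150),R); print(ctrl.current_time_s())
ctrl.line_to(P(-125,31),v=120,contact_N=8)
print(ctrl.current_tcp_pos(),ctrl.current_contact_force())
hit=ctrl.line_to(P(-70,31),v=25,contact_N=9)
print(hit,ctrl.current_tcp_pos(),ctrl.current_contact_force(),ctrl.current_time_s())
hit=ctrl.line_to(P(-50,31),v=10,contact_N=10)
print(hit,ctrl.current_tcp_pos(),ctrl.current_contact_force(),ctrl.current_time_s())
p=ctrl.get_image("top"); S=ctrl.get_image("scene")
cv2.imwrite("pics/push.png",np.hstack([cv2.resize(p["image"][185:255,235:325],(400,311),interpolation=2),cv2.resize(S["image"][150:220,190:300],(400,311),interpolation=2)]))
E
```

```text
ik q6 [np.float64(0.52)]
6.65
[ 507.67473348 -209.07062378   31.88767464] [ 0.79155967 -0.62795233  0.34709844]
False [ 506.54920895 -153.60316234   30.99246905] [-0.27011786 -0.24161756 -0.6833052 ] 10.1417
True [ 506.37888181 -145.75359528   30.96847889] [-0.37798706 -0.95061121  0.60862338] 11.25
```

View pics/push.png

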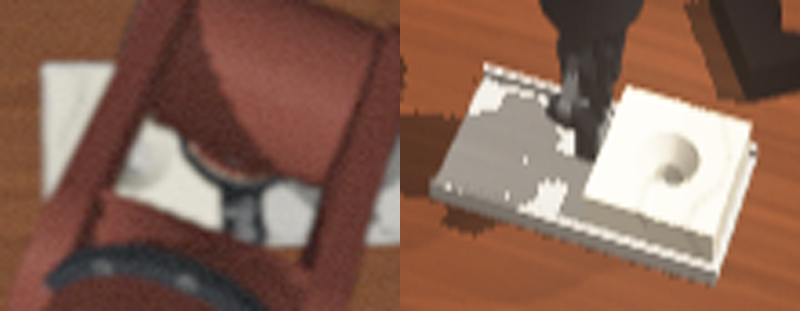

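The scene view shows the halves meeting with no gap, and the TCP stopped at tray y = -62 where I expected about -61. I'll press gently once more to confirm, back off, and go to the pot.

```bash
python3 - <<'E'
from h import *
P=lambda y,z:W(QT,[0,y,z])
hit=ctrl.line_to(P(-54,31),v=8,contact_N=12)
print(hit,ctrl.current_tcp_pos(),ctrl.current_contact_force(),ctrl.current_time_s())
ctrl.line_to(P(-85,31),v=60); ctrl.line_to(P(-85,170),v=200)
Rs=rz(QP[2])@TILT; d=Rs[:,2]; base=W(QP,[0,0,40])
pre=base+d*(34+95)
ctrl.let_go()
R=best(pre,Rs[:,1],-d)
ctrl.move_to(pre+[0,0,40],R); ctrl.line_to(pre,v=150)
print(ctrl.current_tcp_pos(),pre,ctrl.current_q().round(2),ctrl.current_time_s())
S=ctrl.get_image("scene");T=ctrl.get_image("top")
import pickle; pickle.dump((S,T),open("st2.pkl","wb"))
a=cv2.resize(S["image"][130:290,190:420],None,fx=1.74,fy=1.74,interpolation=2);b=cv2.resize(T["image"][180:340,120:350],None,fx=1.74,fy=1.74,interpolation=2)
cv2.imwrite("pics/pre.png",np.hstack([a,b]))
E
```

```text
True [ 506.06099991 -145.78923145   30.63851828] [ 0.60692594 -1.29666663  0.15688723] 11.9
ik q6 [np.float64(0.33)]
[420.29135477 197.76711289 145.25751944] [420.0236109  198.60516624 145.7345943 ] [ 0.54 -0.22  2.36 -0.7   0.65 -0.33] 15.8833
```

View pics/pre.png

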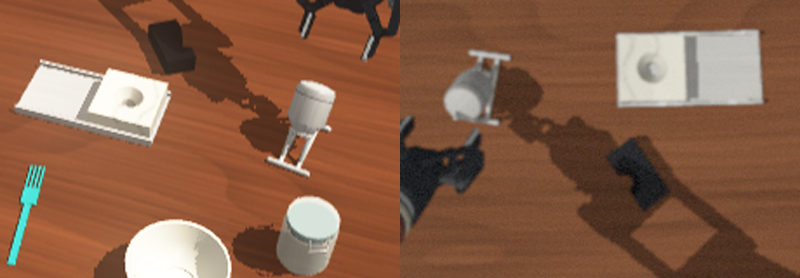

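The rest is closed with no gap visible at crop (130,100) or (652,67). The gripper is lined up behind the pot's lid, so I'll grasp next.

```bash
python3 - <<'E'
from h import *
Rs=rz(QP[2])@TILT; d=Rs[:,2]; base=W(QP,[0,0,40])
hit=ctrl.line_to(base+d*34,v=80,contact_N=6)
print(hit,ctrl.current_tcp_pos(),base+d*34,ctrl.current_contact_force())
S=ctrl.get_image("scene");T=ctrl.get_image("top")
a=cv2.resize(S["image"][150:250,320:420],(390,390),interpolation=2);b=cv2.resize(T["image"][180:280,110:210],(390,390),interpolation=2)
cv2.imwrite("pics/grasp.png",np.hstack([a,b]))
for l in("seat","tray"):
    for p in(S,T):
        print(l,[(np.round(k["point"],1).tolist(),round(k["conf"],2)) for k in ctrl.mark_of(p,l)][:3])
import pickle;pickle.dump((S,T),open("st3.pkl","wb"))
for n,p in(("S",S),("T",T)):
    L=ctrl.outline_of(p,"tray"); np.save(f"tr{n}.npy",L[0]["region"] if L else 0); print(L[0]["bbox"] if L else None)
print(ctrl.current_time_s())
E
```

```text
False [473.36659947 187.48447518  68.23610341] [473.25040908 187.26027637  67.86803261] [-0.43231586  0.34628341 -0.42961831]
seat [([264.4, 185.0], 0.97)]
seat [([263.4, 219.6], 0.84)]
tray []
tray [([264.1, 219.1], 0.76)]
[199.3, 168.9, 90.3, 44.5]
[245.4, 198.1, 83.3, 46.9]
17.725
```

View pics/grasp.png

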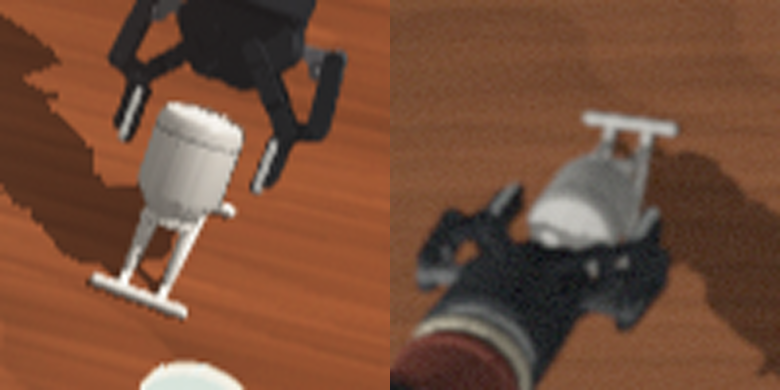

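The fingers straddle the pot's free flanks, with the pads at crop (135,110) and (268,165), and the pot is centred between them. I'll close and lift.

```bash
python3 - <<'E'
from h import *
import pickle
ctrl.close(30)
print("w",ctrl.current_gripper_width(),ctrl.current_gripper_force(),ctrl.current_contact_force(),ctrl.current_tcp_pos())
p=ctrl.current_tcp_pos()
ctrl.line_to(p+[0,0,110],v=100)
print(ctrl.current_gripper_width(),ctrl.current_contact_force(),ctrl.current_tcp_pos(),ctrl.current_time_s())
S,T=pickle.load(open("st3.pkl","rb"))
FULL=np.vstack([TRAY,FIX,box(-50,50,-50,0,6,36)])
tS,tT=target(np.load("trS.npy")),target(np.load("trT.npy"))
print(tri(S,[264.4,185.0],T,[263.4,219.6]))
q,f=fit(lambda q:place(np.vstack([TRAY,FIX]),q),[(S,tS),(T,tT)],[506,-84,0.]); print("tray",q.round(3),round(f,4))
E
```

```text
w 57.30469038731328 30.311805624514818 [-4.61479108 -0.7822676   6.8250882 ] [473.11112603 187.05382927  68.18356025]
57.18047387582595 [-3.46180168e-04 -5.60946627e-02 -1.78207379e+00] [472.4199794  186.68989025 177.00721613] 19.35
[503.37112606 -81.63939506  36.86363529]
tray [ 5.08302e+02 -8.37550e+01  5.00000e-03] 0.1014
```

```bash
cat > m3.py <<'E'
from h import *
import pickle
def seg(a,b,n=40): return np.linspace(a,b,n)
def rect(x0,x1,y0,y1,z): 
    c=[np.array(k,float) for k in((x0,y0,z),(x1,y0,z),(x1,y1,z),(x0,y1,z))]; return np.vstack([seg(c[i],c[(i+1)%4]) for i in range(4)])
t=np.linspace(0,2*np.pi,60)
W3=np.vstack([rect(-50,50,-50,50,36),rect(-57,57,-170,55,14),rect(-57,57,-170,55,0)])
CIRC=np.c_[24*np.cos(t),24*np.sin(t),0*t+36]
def grad(p,s=1.2):
    g=cv2.GaussianBlur(p["image"].astype(np.float32),(0,0),s).max(2); return np.hypot(cv2.Sobel(g,5,1,0),cv2.Sobel(g,5,0,1))
def efit(M,ps,q0,w=6):
    G=[(p,grad(p)) for p in ps]
    def f(q):
        return -sum(np.sqrt(cv2.remap(g,*[u.astype(np.float32).reshape(-1,1) for u in proj(p,place(M,q)).T],cv2.INTER_LINEAR)).mean() for p,g in G)
    best=None
    for dx in(-4,0,4):
        for dy in(-4,0,4):
            r=minimize(f,np.array(q0)+[dx,dy,0],method="Nelder-Mead",options=dict(initial_simplex=np.array(q0)+[dx,dy,0]+np.array([[0,0,0],[2,0,0],[0,2,0],[0,0,.02]])))
            if best is None or r.fun<best.fun: best=r
    return best.x.round(3),round(best.fun,2)
if __name__=="__main__":
    S,T=pickle.load(open("st2.pkl","rb"))
    for n,ps in(("both",[S,T]),("S",[S]),("T",[T])): print(n,efit(W3,ps,[506,-84,.005]), efit(np.vstack([W3,CIRC]),ps,[506,-84,.005]))
E
python3 m3.py & python3 - <<'E'
from h import *
R=best(W(QT,[0,0,150]),rz(QT[2])[:,1],[0,0,-1])
ctrl.move_to(W(QT,[0,0,150]),R); ctrl.line_to(W(QT,[0,0,34+62]),v=100)
ctrl.pause(.3)
print(ctrl.current_tcp_pos(),ctrl.current_gripper_width(),ctrl.current_contact_force())
S=ctrl.get_image("scene");T=ctrl.get_image("top")
import pickle
L=[[d for d in ctrl.outline_of(p,"pot_mid")] for p in(S,T)]
print([[(d["bbox"],d["conf"]) for d in l] for l in L],ctrl.current_time_s())
pickle.dump((S,T,L),open("st4.pkl","wb"))
a=cv2.resize(S["image"][125:225,210:310],(390,390),interpolation=2);b=cv2.resize(T["image"][170:270,210:310],(390,390),interpolation=2)
cv2.imwrite("pics/hover.png",np.hstack([a,b]))
E
wait
```

```text
both (array([ 5.06848e+02, -8.36920e+01,  1.00000e-03]), np.float64(-22.74)) (array([ 5.06692e+02, -8.37290e+01,  2.00000e-03]), np.float64(-22.03))
S (array([ 5.06158e+02, -8.42810e+01,  5.00000e-03]), np.float64(-10.97)) (array([ 5.05898e+02, -8.43130e+01,  5.00000e-03]), np.float64(-10.61))
T (array([ 5.07257e+02, -8.31830e+01, -1.00000e-03]), np.float64(-11.85)) (array([507.07 , -83.163,  -0.   ]), np.float64(-11.49))
ik q6 [np.float64(1.88), np.float64(1.27)]
[506.75740655 -83.80820975  96.73888708] 57.19911015291687 [-0.80612083  1.08324843 -0.61700692]
[[([252.8, 154.0, 23.8, 33.7], 0.92)], []] 22.1083
```

View pics/hover.png

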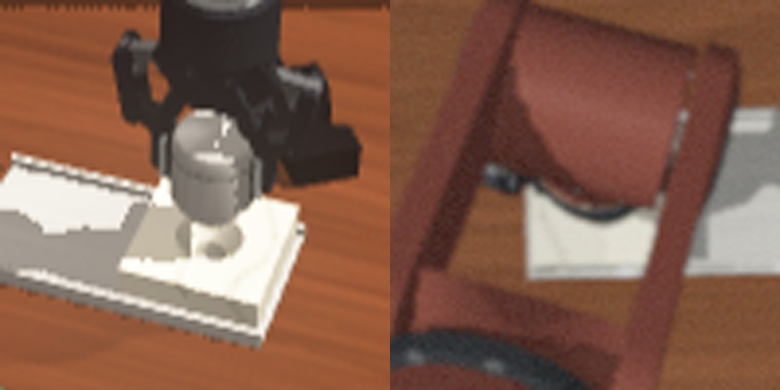

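```bash
cat > m4.py <<'E'
from h import *
import pickle
S,T,L=pickle.load(open("st4.pkl","rb")); t=target(L[0][0]["region"])
tc=np.array([506.76,-83.81,96.74])
def Rx(p,r): return cv2.Rodrigues(np.array([r,p,0.]))[0]
def mod(q): # x,y of pot mid; pitch about y*100, z fixed
    return (POT-[0,0,34])@Rx(q[2],0).T+[q[0],q[1],tc[2]+dz]
for dz in(-2,0,2):
    print(dz,*[np.round(v,3) for v in fit(mod,[(S,t)],[506.,-84.,0.])])
for dz,pit in((0,0),(2,0),(-2,0)):
    print("upright",dz,*[np.round(v,3) for v in fit(lambda q:mod([q[0],q[1],0]),[(S,t)],[506.,-84.])])
E
python3 m4.py
```

```text
-2 [ 5.08397e+02 -8.65310e+01  7.50000e-02] 0.057
0 [ 5.10908e+02 -8.59520e+01  1.15000e-01] 0.057
2 [ 5.1294e+02 -8.5386e+01  9.9000e-02] 0.058
upright 0 [510.014 -86.   ] 0.067
upright 2 [511.984 -85.446] 0.07
upright -2 [508.104 -86.708] 0.064
```

The scene view shows the pot upright, lid up, above the dish at crop (215,240). The arm hides it from the top camera. I'll turn the wrist so the scene camera sees the in-hand offset side-on.

```bash
cat > m5.py <<'E'
from h import *
import pickle
v=np.array([1407.6-506.5,173.6+83.9,0]); v/=np.linalg.norm(v)
SEAT=np.array([506.5,-83.9,0])
p=SEAT+[0,0,98]
R=best(p,v,[0,0,-1])
ctrl.move_to(p+[0,0,15],R); ctrl.line_to(p,v=60); ctrl.pause(.3)
tc=ctrl.current_tcp_pos();R=ctrl.current_tcp_rot()
print(tc,R.round(3).tolist(),ctrl.current_gripper_width(),ctrl.current_time_s())
S=ctrl.get_image("scene"); L=ctrl.outline_of(S,"pot_mid"); print([d["bbox"] for d in L])
pickle.dump((S,L,tc,R),open("st5.pkl","wb"))
t=target(L[0]["region"])
P0=(POT-[0,0,34])*[1,-1,-1]     # pot in tool frame: tool z = -pot z
def mod(q,dy=0):  # tool-x offset, along-tool offset, tilt about tool y
    return (P0@cv2.Rodrigues(np.array([0,q[2],0.]))[0].T+[q[0],dy,q[1]])@R.T+tc
for dy in(0,): print(*[np.round(k,3) for k in fit(mod,[(S,t)],[0.,0.,0.])],*[np.round(k,3) for k in fit(lambda q:mod([q[0],q[1],0]),[(S,t)],[0.,0.])])
im=cv2.resize(S["image"][125:225,210:310],(500,500),interpolation=2)
m=cv2.resize(L[0]["region"][125:225,210:310].astype(np.uint8),(500,500),interpolation=0); cv2.drawContours(im,cv2.findContours(m,0,1)[0],-1,(0,0,255),1)
cv2.imwrite("pics/side.png",im)
E
python3 m5.py
```

```text
ik q6 [np.float64(0.58), np.float64(2.56)]
[506.77409439 -83.96254689  98.30795093] [[-0.275, 0.962, 0.001], [0.962, 0.275, -0.0], [-0.0, 0.001, -1.0]] 57.105949144118405 24.425
[[256.0, 156.5, 19.7, 25.3]]
[13.682 19.877 -0.149] 0.802 [19.364 20.877] 0.801
```

View pics/side.png

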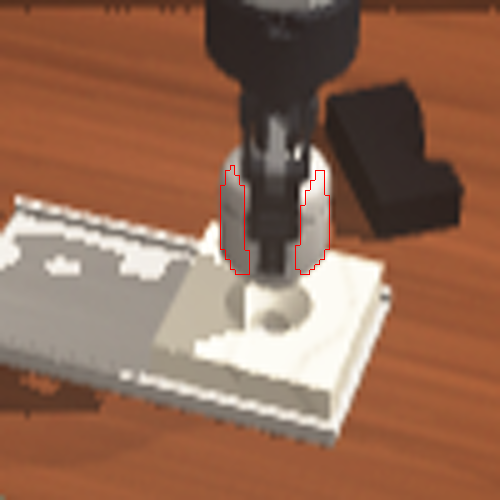

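```bash
cat > m6.py <<'E'
from h import *
import pickle
S,L,tc,R=pickle.load(open("st5.pkl","rb"))
y,x=np.nonzero(L[0]["region"]); P=np.vstack([np.c_[x+a,y+b] for a in(-.4,.4) for b in(-.4,.4)]).astype(float); t=hullmask(P)
P0=(POT-[0,0,34])*[1,-1,-1]
def mod(q): return (P0@cv2.Rodrigues(np.array([0,q[2],0.]))[0].T+[q[0],0,q[1]])@R.T+tc
print(*[np.round(k,3) for k in fit(mod,[(S,t)],[0.,0.,0.])],*[np.round(k,3) for k in fit(lambda q:mod([q[0],q[1],0]),[(S,t)],[0.,0.])])
# edge-based on the straight sides: row profile, left/right edges
g=cv2.GaussianBlur(S["image"].astype(np.float32),(0,0),.7)
for r in range(158,179,2):
    row=np.abs(np.gradient(g[r],axis=0)).sum(1); w=[]
    for lo,hi in((250,259),(271,281)):
        k=lo+row[lo:hi].argmax(); s=row[k-1:k+2]; w.append(k+(s[2]-s[0])/(2*(2*s[1]-s[0]-s[2])))
    print(r,np.round(w,1),round(sum(w)/2,2))
m=proj(S,mod([0,0,0])); print("model cols",m[:,0].min(),m[:,0].max(), "axis",proj(S,tc+np.array([[0,0,25.],[0,0,0],[0,0,-20]])),"seat",proj(S,np.array([[506.0,-84.3,36]])))
E
python3 m6.py
```

```text
[0.868 6.679 0.05 ] 0.224 [0.927 5.694] 0.227
158 [257.7 271.6] 264.63
160 [257.9 271.3] 264.59
162 [256.3 275.5] 265.91
164 [253.3 275.4] 264.37
166 [253.2 275.5] 264.35
168 [259.4 275.5] 267.44
170 [250.8 275.6] 263.24
172 [253.4 275.5] 264.42
174 [253.3 275.2] 264.29
176 [254.1 274.1] 264.12
178 [255.8 272.1] 263.97
model cols 252.99425128034704 275.82358197662757 axis [[264.48434009 161.89864407]
 [264.17287908 169.00189329]
 [263.92986571 174.54411018]] seat [[263.40132734 185.65655898]]
```

The pot's side edges centre on column 264.35, against a TCP axis prediction of 264.3, so it is centred and upright in hand. I'll lower it until contact.

```bash
python3 - <<'E'
from h import *
s=np.array([506.4,-83.9,0])
h0=ctrl.line_to(s+[0,0,69],v=50,contact_N=5)
f0=ctrl.current_contact_force()
h1=ctrl.line_to(s+[0,0,47],v=10,contact_N=4)
print(h0,h1,ctrl.current_tcp_pos(),f0.round(2),ctrl.current_contact_force().round(2),ctrl.current_torque().round(2),ctrl.current_time_s())
S=ctrl.get_image("scene")
cv2.imwrite("pics/down.png",cv2.resize(S["image"][125:225,210:310],(500,500),interpolation=2))
E
```

```text
False True [505.83368362 -84.02926835  60.20653204] [ 0.09  0.12 -1.86] [-1.9  -1.53  2.43] [-0.22 -0.02 -0.02] 26.3167
```

View pics/down.png

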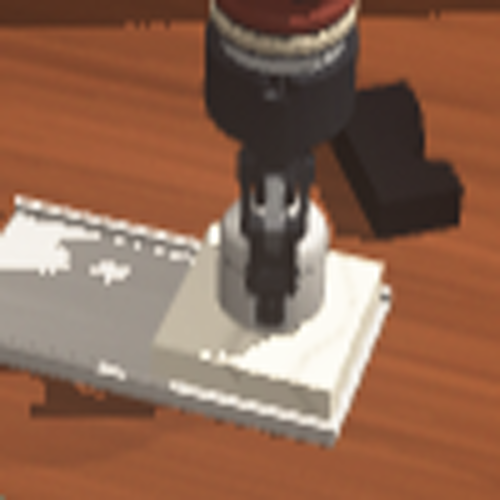

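It touched at TCP z = 60.2, close to the expected 59. A small side force points to -x, -y, so I'll shift slightly that way and re-touch before letting go.

```bash
python3 - <<'E'
from h import *
p=ctrl.current_tcp_pos()
s=np.array([p[0]-.6,p[1]-.6,0])
for i in range(2):
    ctrl.line_to(s+[0,0,63],v=15); ctrl.pause(.2); f0=ctrl.current_contact_force()
    h=ctrl.line_to(s+[0,0,48],v=8,contact_N=4); f=ctrl.current_contact_force()-f0; p=ctrl.current_tcp_pos()
    print(h,p.round(2),f0.round(2),f.round(2),ctrl.current_torque().round(2))
    if np.hypot(*f[:2])<1.0 or i: break
    s=s+np.r_[np.clip(f[:2]*.4,-.8,.8),0]
print(ctrl.current_time_s())
E
```

```text
True [505.29 -84.74  59.43] [ 0.74 -0.02 -1.05] [-1.27 -0.47  4.77] [0.02 0.04 0.05]
True [505.18 -84.98  59.33] [ 0.46 -1.11 -1.13] [-1.45  1.87  5.53] [0.02 0.04 0.05]
29.2167
```

```bash
python3 - <<'E'
from h import *
ctrl.let_go(); p=ctrl.current_tcp_pos(); print(p,ctrl.current_contact_force())
ctrl.line_to(p+[0,0,120],v=100)
ctrl.movej([1.217,0.217,1.613,0,1.311,-.112])
S=ctrl.get_image("scene");T=ctrl.get_image("top")
it=[]
for n,pp in(("S",S),("T",T)):
    L=[d for d in ctrl.outline_of(pp,"pot_mid")]; print(n,[(d["bbox"],round(d["conf"],2)) for d in L])
    if L: it.append((pp,target(L[0]["region"])))
def mod(q,x=0): return POT+[q[0],q[1],q[2] if len(q)>2 else 25]
if it: print(fit(lambda q:POT+[q[0],q[1],25+10*q[2]],it,[506.,-84.,0.]))
from m3 import efit,W3
print(efit(W3,[S,T],[506.5,-84,.003]))
a=cv2.resize(S["image"][125:225,210:310],(390,390),interpolation=2);b=cv2.resize(T["image"][170:270,220:320],(390,390),interpolation=2)
cv2.imwrite("pics/end.png",np.hstack([a,b])); print(ctrl.current_time_s())
E
```

```text
[503.61573816 -84.52426448  57.86884401] [ 0.13840598 -0.47985543  0.33912689]
S [([255.0, 162.9, 20.9, 33.3], 0.96)]
T [([257.4, 209.3, 15.5, 20.4], 0.67)]
(array([ 5.05281860e+02, -8.48833877e+01,  6.74757115e-02]), np.float64(0.07404310766672595))
(array([507.015, -83.624,  -0.   ]), np.float64(-22.53))
33.9167
```

View pics/end.png

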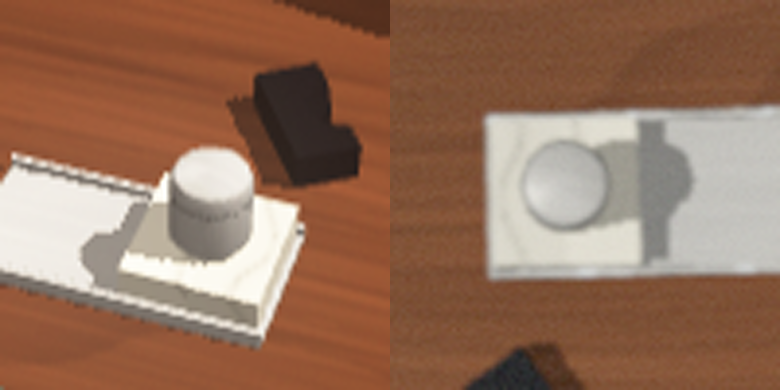

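```bash
python3 - <<'E'
from h import *
from m3 import grad
S=ctrl.get_image("scene");T=ctrl.get_image("top")
it=[]
for p in(S,T):
    L=ctrl.outline_of(p,"pot_mid"); 
    if L: it.append((p,target(L[0]["region"])))
def mod(q): return (POT@cv2.Rodrigues(np.array([q[2],q[3],0.]))[0].T)+[q[0],q[1],25]
f=lambda q: sum(1-(m&t).sum()/(m|t).sum() for p,t in it for m in[hullmask(proj(p,mod(q)))])
q0=np.array([505.5,-84.5,0,0]); r=minimize(f,q0,method="Nelder-Mead",options=dict(initial_simplex=np.vstack([q0,q0+np.diag([3,3,.08,.08])])))
print(len(it),r.x.round(3),round(r.fun,4),round(f(q0),4),ctrl.current_contact_force().round(1))
E
```

```text
2 [ 5.04043e+02 -8.33510e+01  1.10000e-02  1.70000e-02] 0.1231 0.1397 [ 0.4 -0.4  0.1]
```

```bash
python3 -c "
from rig import ctrl
print(ctrl.sign_off(),ctrl.current_time_s())"
```

```text
the job is handed in; nothing more can be done
the job is handed in; nothing more can be done
```

The job is handed in: the marble rest is closed with no gap visible, and the pot sits lid up in the dish. By camera fit it is upright to about 0.02 rad and centred to within about 3 mm; the arm is clear, and about 34 of the 54 s were used.

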